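# Push and turn the indexing knob to bring the dispensing spout over the beaker

## Task

The dispensing spout is parked and locked. Push the turret's knob in, turn the spout until it is over the mouth of the wide glass beaker, and feel for the notch there so that the knob springs fully out again and locks the spout. Never force it round while the knob is out; let go at the end, and do not shift the vessels or the other things on the bench.

Things in the scene. Friction and masses are not known exactly. Their poses are not given: they have to be found in the camera images.
- diverter: Dispensing turret fixed to the bench: white round foot (148 mm across) and column (86 mm across, 84 mm high). Origin: centre of its underside, on the vertical turning axis. Its x axis is the parked direction. Ribs on the foot mark parked place and three stations, nominally at turret angles 0.96, 1.92, 2.88 rad. The true locking notches all lie at one unknown offset, up to 0.17 rad, from these
- turret (a joint): angle of the turret with its spout and knob (rad): about 0 parked, grows counter-clockwise from above, stops at -0.2 and 3.2. Turns only while the knob is pushed in, then easily (under 0.3 N m). A station's notch lets the lock pin in only within 0.02 to 0.05 rad either side of its middle, so it must be felt for; the parked notch is wide (0.3 rad either side)
- knob (a joint): how far the knob is pushed in (m): 0 fully out (locked), over 0.006 unlocked, 0.010 bottom stop. A spring pushes it out with 5 N when out, 14 N at the bottom. Let go between notches it stays at 0.005 to 0.006, its pin riding on the index ring, and can still be turned; it springs out to 0 once the pin meets a notch
- knob_top (a point): centre of the black knob's top, on the turning axis, 161 mm above the bench when out (lower by the value of joint knob). An upright bar grip 16 mm wide, 32 mm tall, about 68 mm long, lying along the spout's direction, pointed at the spout's end, on a round skirt of 84 mm diameter whose top is 32 mm below this point. Nothing stands beside or above it
- spout_tip (a point): lower mouth of the steel spout, 110 mm from the turning axis, 85 mm above the bench; the spout, a 10 mm tube, leaves the turret level below the knob's skirt
- beaker: the wide glass beaker, 62 mm diameter, 76 mm high, open on top; stands at one of the three stations, 110 mm from the turning axis. Origin: centre of the underside
- glass_jar: slim glass jar, 38 mm diameter, 78 mm high, at another station. Origin: centre of the underside
- petri_dish: flat glass dish, 52 mm diameter, 10 mm high, at the remaining station. Origin: centre of the underside
- tip_box: bystander: plain box, 110 x 71 x 59 mm. Origin: centre of the underside
- pocket_balance: bystander: flat pocket balance, 66 x 118 x 14 mm. Origin: centre of the underside
- bench_timer: bystander: flat square timer, 62 x 62 x 16 mm. Origin: centre of the underside
- black_bottle: bystander: small black bottle, 32 mm diameter, 64 mm high. Origin: centre of the underside
- marker_2: bystander: marker pen, 134 mm long, 12 mm thick. Origin: centre of the underside
Not all that is in view belongs to the job. Leave any pink look-alike of the glass_jar alone.

How it is judged:
By the outcome, as a careful person would: the job done as asked, in the order asked, and still so for the second after the job is handed in, with the robot touching nothing.
It also fails if it takes over 72 s, if anything falls off the work surface, if the arm or the gripper's body presses on something with over 40 N, if the wrist force passes 120 N, or if a joint passes its speed limit or range.

## Robot

A 6-joint arm with a two-finger parallel gripper is mounted at the origin on a cart in front of the work surface, level with it; the furniture and walls round the work are solid. World frame = base frame: x ahead of the robot, y to its left, z up, the work surface at z = 0. Lengths are in m, angles in degrees, forces in N, time in s.
With the tool pointing down it reaches from about 0.4 to 0.825 m from the base axis. Payload 7 kg.
Tool frame: the origin (TCP) lies between the finger pads; the fingertips stand ctrl.tip_extent ahead of it and the grasp point (between the pads) lies 2 mm behind it (ctrl.tip_extent is the distance from the TCP to the fingertips, in m); z points along the fingers, y is the direction in which the jaws open and shut (so a half turn about z gives the same grasp; the last joint's range is limited). The gripper opens to 88 mm and grips with 3 to 60 N. Pads are 19 mm wide; open, the fingers measure 130 mm over their backs; the gripper's body (78 mm by 193 mm) begins 47 mm behind the grasp point.
Start: joints at [-59.696, 20.546, 0.682, 0, -70.136, -16.507], TCP at [0.161, -0.656, 0.244] pointing down, gripper open.
Joint ranges: [-176.03, 176.03], [-82.01, 121.73], [-58.28, 71.71], [-173.87, 95.51], [-174.79, -0.11], [-173.66, 173.66]. Speed limits (degrees/s): [136.94, 136.94, 172.46, 180, 180, 180].

## Interface

Orientations are given as [roll, pitch, yaw] about the fixed x, y, z axes, in that order (R = Rz(yaw) Ry(pitch) Rx(roll)).
In Python, from plant import ctrl gives the robot as it stands.
- The arm moves only by the shell command python3 -m handwheel 'ROWS' [OPENING]. ROWS is JSON, a list of rows, each a list of 6 numbers: the shift along the tool's x, y, z in m, then the turn, a rotation vector about the tool's x, y, z in rad. In form: [[dx, dy, dz, ax, ay, az], ...]. A call has 1 to 8 rows; each row is the pose to reach, as a shift and turn from the pose commanded when the call began, along the tool's axes at that moment; what a row does not reach only later rows make up. A row lasts 1/8 s, in which the tool goes at most 62.5 mm and 10.7 degrees, less where a joint would pass 70% of its speed; a pose out of reach is approached as far as the arm can. A call with a gripper value outside its range is refused whole. OPENING is the closure, from -1 (fully open) to 1 (shut), so that 0 is half open, set as the call begins (- or left out, the last holds). The fingers move at their own pace and stop on an object; the grip force is fixed at half the most. Time passes only in rows, so rows that repeat a pose let the fingers close. It gives the time, the measured TCP pose, the force and the opening at its end, in the units of the state.
- ctrl.get_obs(): the state, without advancing time (a new reading comes with each control period).
- ctrl.snapshot(name): name is "scene" or "top" or "wrist"; returns a dict with "img" (400x640x3 uint8, blue, green, red), "fx", "fy", "cx", "cy" (pixels), "R" (3x3) and "t" (3): a world point X has camera coordinates R X + t. Camera axes: x right, y down, z forward; pixel columns grow to the right and rows downward; lengths in m; the calibration is good to about 2 mm. A picture is of the moment at which its call begins. There is no depth.
- ctrl.close_job(): hands the job in, once; it reports no verdict.
The state is a dict: "clock": time; "joint_pos": joint angles; "qvel": joint speeds; "tau": joint torques, N m; "tool_pos": TCP position; "orientation": TCP orientation; "force": force on the tool from outside, world axes, zero at the start; "moment": the same for the moment, N m; "opening": finger opening in m.
Only numpy, scipy, OpenCV 4.12 (cv2) and the standard library are available. Lean on these libraries where they do the work, as an engineer would, in place of code of your own. Each camera call takes 0.05 s, during which the arm holds its last target.

## Working session

There is one attempt and no reset: what is moved stays moved. The work goes in short steps, Python scripts to look and compute and a shell command to move; the robot and the scene stay as the last step left them, time stands still between calls to the robot, and variables do not carry over. Pictures are saved under pics/ and viewed, and the job is handed in when it is done.

```bash
mkdir -p pics; ls; python3 - <<'E'
from plant import ctrl
import cv2
print(ctrl.get_obs(), ctrl.tip_extent)
for n in("scene","top","wrist"):
    s=ctrl.snapshot(n); cv2.imwrite(f"pics/{n}0.png",s["img"]); print(n,s["fx"],s["fy"],s["cx"],s["cy"],s["R"],s["t"])
E
```

```text
pics
{'clock': 0.0, 'joint_pos': array([-5.96961513e+01,  2.05929333e+01,  6.34310588e-01, -2.03707877e-02,
       -7.01349862e+01, -1.65054451e+01]), 'qvel': array([ 0.06347666, -0.12758512, -0.03114448, -0.0656963 ,  0.05977892,
       -0.01575855]), 'tau': array([ 4.61365380e-04, -5.82717669e+01,  2.93075502e+01,  6.99775457e+00,
        7.14180715e-03, -1.42519734e-04]), 'tool_pos': array([ 0.1608478 , -0.65509019,  0.24260903]), 'orientation': array([ 1.79904807e+02, -8.23693318e-03, -1.66208527e+02]), 'force': array([ 0.19970072, -1.16481907,  0.14130321]), 'moment': array([0.00211155, 0.00503225, 0.01074853]), 'opening': 0.0876613197106399} 0.017
scene 471.7529486866533 471.7529486866533 319.87887289187614 197.89450447026627 [[ 0.79253955 -0.60981437 -0.00273731]
 [-0.2848309  -0.36620136 -0.88587128]
 [ 0.53921462  0.7028677  -0.46392304]] [-0.3946245   0.31629739  0.7007405 ]
top 414.6047058040569 414.6047058040569 317.5313261644744 190.02882135836055 [[ 0.00997288 -0.99992411  0.00723228]
 [-0.99217716 -0.01079517 -0.12437022]
 [ 0.12443886 -0.00593537 -0.99220953]] [0.06360815 0.58246796 1.04194785]
wrist 277.66694698390603 277.66694698390603 315.96424079399554 198.57339008297967 [[-0.23690787  0.97152922  0.0023729 ]
 [ 0.93419951  0.22713308  0.27510331]
 [ 0.26673194  0.0673909  -0.96141174]] [ 0.67449831 -0.03514472  0.38976595]
```

View pics/scene0.png

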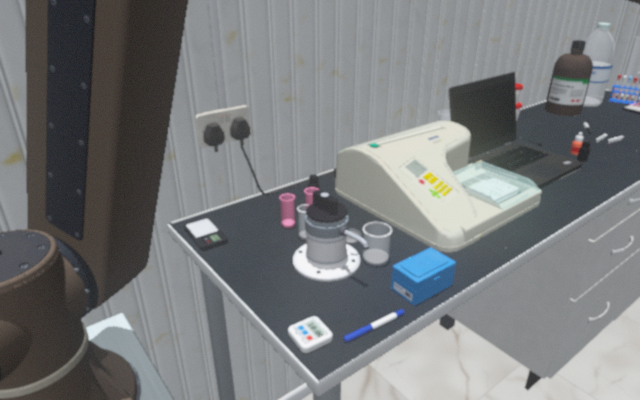

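View pics/top0.png

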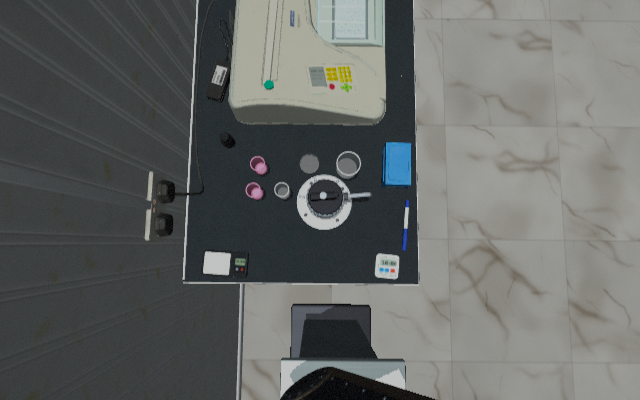

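View pics/wrist0.png

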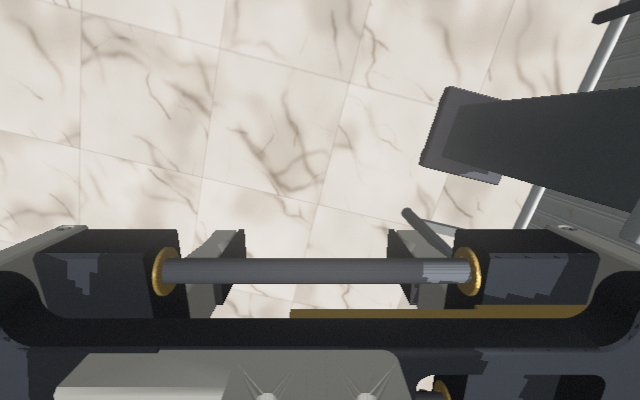

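```bash
cat > h.py <<'E'
from plant import ctrl
import cv2, numpy as np
def crop(n,u0,v0,u1,v1,k,out):
    s=ctrl.snapshot(n); cv2.imwrite("pics/"+out,cv2.resize(s["img"][v0:v1,u0:u1],None,fx=k,fy=k,interpolation=cv2.INTER_CUBIC)); return s
def bp(s,u,v,z):
    R=np.array(s["R"]);t=np.array(s["t"]);d=R.T@np.array([(u-s["cx"])/s["fx"],(v-s["cy"])/s["fy"],1]);c=-R.T@t
    return c+d*(z-c[2])/d[2]
def pj(s,X):
    p=np.array(s["R"])@np.array(X)+np.array(s["t"]); return np.array([s["fx"]*p[0]/p[2]+s["cx"],s["fy"]*p[1]/p[2]+s["cy"]])
E
python3 - <<'E'
from h import *
crop("top",240,130,400,250,5,"tc.png")
crop("scene",270,170,430,290,5,"sc.png")
E
```

```text
(no output)
```

View pics/tc.png

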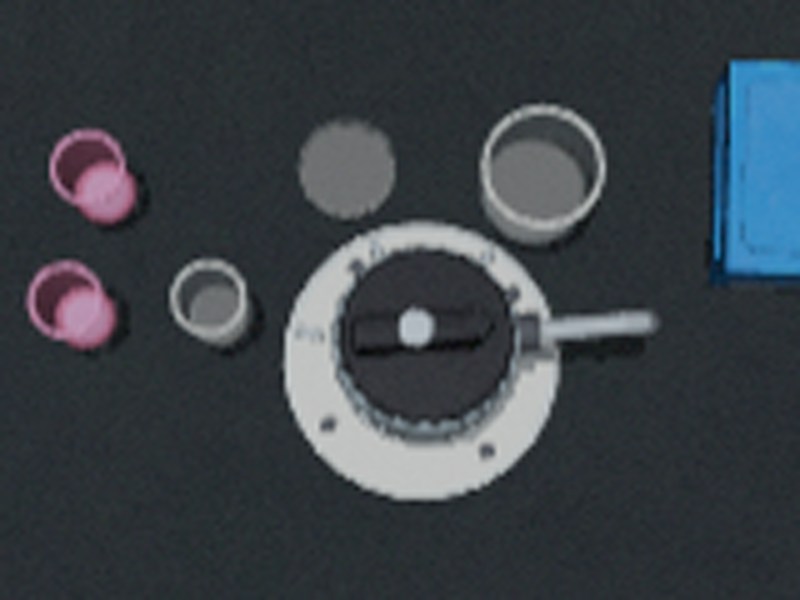

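View pics/sc.png

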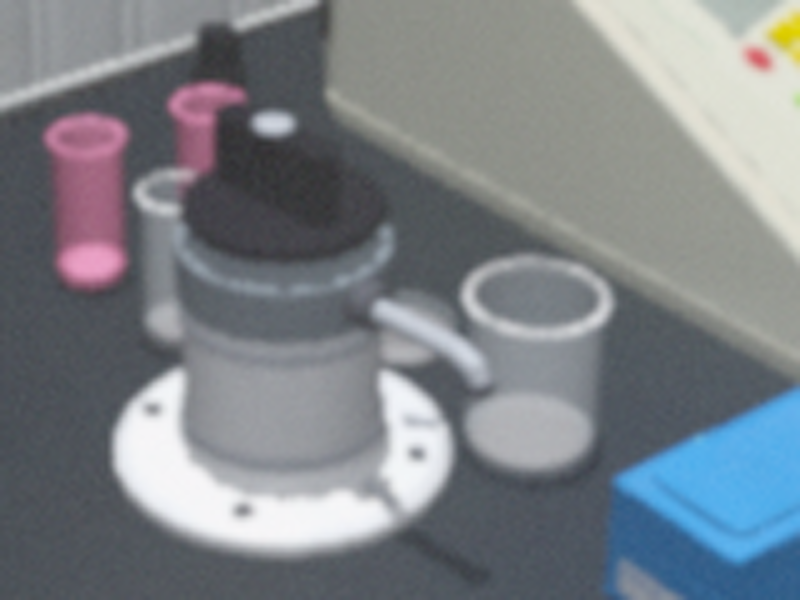

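```bash
python3 - <<'E'
from h import *
s=ctrl.snapshot("top")
g=lambda c,r,z: bp(s,240+(c+.5)/5-.5,130+(r+.5)/5-.5,z)
f=g(422,360,.008);k=g(416,327,.161);b=g(543,170,.076);p=g(347,168,.01);j=g(209,301,.078);t=g(645,322,.092)
print(f,k,b,p,j,t)
c=(f+k)/2
for q in(t,b,p,j):
    d=(q-c)[:2];print(np.hypot(*d),np.arctan2(d[1],d[0]),np.degrees(np.arctan2(d[1],d[0])))
# knob ends
a=g(352,333,.161);e=g(492,324,.161);d=e-a;print("bar",np.degrees(np.arctan2(d[1],d[0])))
s=ctrl.snapshot("scene")
gs=lambda c,r,z: bp(s,270+(c+.5)/5-.5,170+(r+.5)/5-.5,z)
print("scene knob",gs(273,124,.161),"beaker",gs(537,297,.076))
E
```

```text
[0.55447408 0.05199531 0.008     ] [0.55475423 0.05822585 0.161     ] [ 0.64486398 -0.00684625  0.076     ] [0.65740104 0.09315169 0.01      ] [0.57611646 0.16015235 0.078     ] [ 0.56627544 -0.05590139  0.092     ]
0.11162276810433726 -1.466134861586765 -84.00333976591877
0.10946998780838879 -0.6016104549076912 -34.46973997715623
0.10960049563196199 0.35446516574735604 20.30935798172869
0.10721997585239212 1.3688833146477013 78.43123657519199
bar -85.68208779938205
scene knob [0.55657651 0.06094952 0.161     ] beaker [ 0.64793111 -0.00604826  0.076     ]
```

```bash
cat >> h.py <<'E'
from scipy.spatial.transform import Rotation as Ro
def need(pos,yaw):
    o=ctrl.get_obs();R=Ro.from_euler('xyz',o["orientation"],degrees=True)
    T=Ro.from_euler('xyz',[180,0,yaw],degrees=True)
    return np.round(R.inv().apply(np.array(pos)-o["tool_pos"]),4),np.round((R.inv()*T).as_rotvec(),4)
E
python3 - <<'E'
from h import *
print(need([.5545,.055,.25],-85.5), need([.36,-.28,.25],-126))
E
```

```text
(array([-0.5516,  0.5961, -0.0064]), array([ 3.0000e-04,  2.0000e-04, -1.4086e+00])) (array([-0.2829,  0.3171, -0.0065]), array([ 4.000e-04,  1.000e-04, -7.017e-01]))
```

```bash
python3 -m handwheel '[[-0.035,0.038,0,0,0,-0.09],[-0.07,0.076,0,0,0,-0.18],[-0.105,0.114,0,0,0,-0.27],[-0.14,0.152,-0.003,0,0,-0.36],[-0.175,0.19,-0.006,0,0,-0.45],[-0.21,0.228,-0.006,0,0,-0.54],[-0.245,0.266,-0.006,0,0,-0.63],[-0.28,0.304,-0.006,0,0,-0.72]]' -1
python3 - <<'E'
from h import *
print(ctrl.get_obs()["joint_pos"],need([.5545,.055,.25],-85.5))
E
```

```text
clock: 1.35
tool_pos: [0.3609, -0.292, 0.2499]
orientation: [-180.0, 0.0, -124.8]
force: [1.0, 0.9, 0.3]
opening: 0.0877
[-1.45709910e+01 -6.06588859e-02 -2.41846317e+01  3.71378761e-03
 -6.58247341e+01 -2.02123230e+01] (array([-0.3954,  0.039 , -0.    ]), array([-9.000e-04, -1.000e-04, -6.856e-01]))
```

```bash
python3 -m handwheel '[[-0.05,0.005,0,0,0,-0.086],[-0.1,0.01,0,0,0,-0.172],[-0.15,0.015,0,0,0,-0.258],[-0.2,0.02,0,0,0,-0.343],[-0.25,0.025,0,0,0,-0.43],[-0.3,0.03,0,0,0,-0.515],[-0.35,0.035,0,0,0,-0.6],[-0.395,0.039,0,0,0,-0.685]]' -1
python3 - <<'E'
from h import *
s=ctrl.snapshot("wrist");cv2.imwrite("pics/w1.png",s["img"])
print(ctrl.get_obs()["joint_pos"],pj(s,[.5545,.055,.161]),pj(s,[.5545,.055,.129]),s["R"])
E
```

```text
clock: 2.35
tool_pos: [0.5554, 0.0544, 0.2498]
orientation: [-180.0, 0.0, -85.5]
force: [0.1, -1.6, -0.3]
opening: 0.0876
[ 2.59101402e+01  9.57574510e+00 -1.35075339e+01  1.76678684e-02
 -6.68279587e+01 -2.10957214e+01] [316.77226412 209.37441163] [316.71149558 199.12694803] [[-9.97045035e-01 -7.68134976e-02 -9.40614164e-04]
 [-7.40951441e-02  9.58384570e-01  2.75697163e-01]
 [-2.02757932e-02  2.74952182e-01 -9.61244084e-01]]
```

View pics/w1.png

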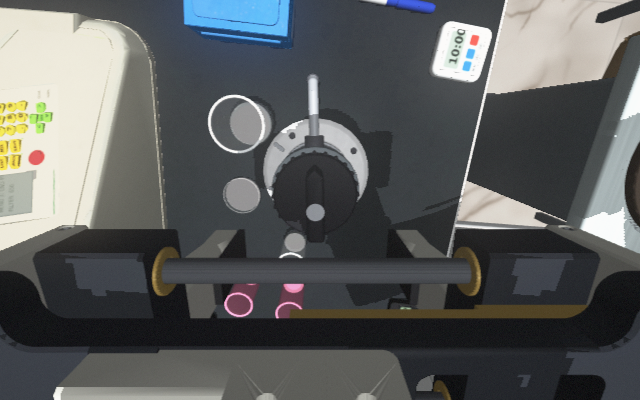

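```bash
python3 - <<'E'
from h import *
s=crop("wrist",240,60,400,260,4,"w1c.png")
print(bp(s,315.5,212,.161))
E
```

```text
[0.55814507 0.06071511 0.161     ]
```

View pics/w1c.png

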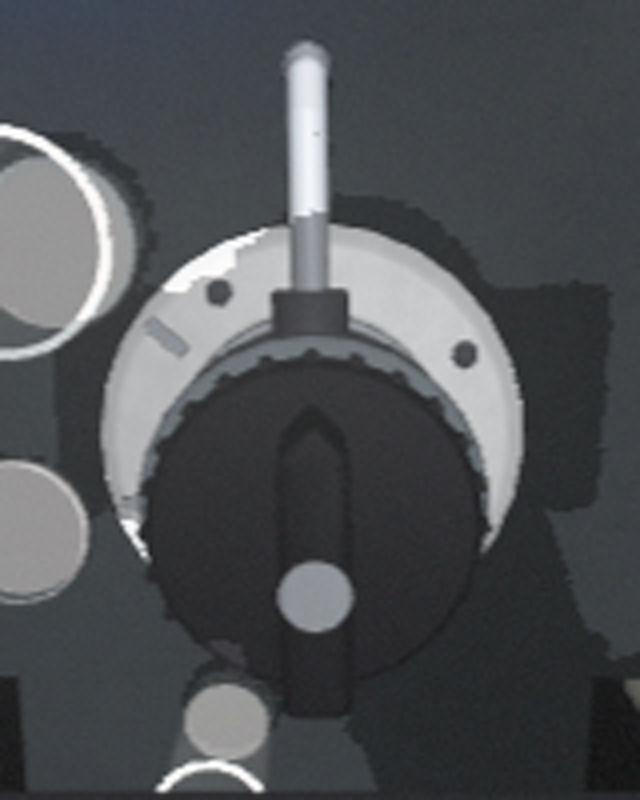

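```bash
python3 - <<'E'
from h import *
s=ctrl.snapshot("wrist")
g=lambda c,r,z: bp(s,240+(c+.5)/4-.5,60+(r+.5)/4-.5,z)
print("skirtx L/R",g(147,520,.129),g(487,520,.129),"top",g(315,362,.129),"bot",g(315,685,.129),"disc",g(315,597,.161),"tip",g(313,405,.161),"rear",g(318,715,.131), "rear top", g(318,680,.161))
a=g(313,405,.161);b=g(316,597,.161);d=a-b;print(np.degrees(np.arctan2(d[1],d[0])),np.hypot(*d[:2]))
a=g(306,55,.095);d=a-np.array([.5555,.054,.095]);print(np.degrees(np.arctan2(d[1],d[0])),np.hypot(*d[:2]))
E
```

```text
skirtx L/R [0.59517792 0.04974964 0.129     ] [0.51337001 0.04329878 0.129     ] top [0.55780562 0.00890454 0.129     ] bot [0.55128665 0.08927822 0.129     ] disc [0.554265   0.05562274 0.161     ] tip [0.55803069 0.01428155 0.161     ] rear [0.54995773 0.09650027 0.131     ] rear top [0.55204798 0.07476723 0.161     ]
-84.49743337513253 0.041515520061793376
-85.07359675513389 0.11569695604586208
```

```bash
python3 - <<'E'
from h import *
print(need([.5545,.0535,.152],-85))
E
```

```text
(array([0.0007, 0.0008, 0.097 ]), array([ 0.0007, -0.0003, -0.0098]))
```

```bash
python3 -m handwheel '[[0.0007,0.0008,0.01,0,0,-0.009],[0.0007,0.0008,0.025,0,0,-0.009],[0.0007,0.0008,0.04,0,0,-0.009],[0.0007,0.0008,0.055,0,0,-0.009],[0.0007,0.0008,0.07,0,0,-0.009],[0.0007,0.0008,0.085,0,0,-0.009],[0.0007,0.0008,0.097,0,0,-0.009],[0.0007,0.0008,0.097,0,0,-0.009]]' 0.2
python3 - <<'E'
from h import *
print(need([.5545,.0535,.152],-85))
s=crop("wrist",200,100,440,280,3,"w2c.png")
E
```

```text
clock: 3.5
tool_pos: [0.5534, 0.0517, 0.1514]
orientation: [179.9, -0.0, -85.2]
force: [0.1, 0.9, 0.7]
opening: 0.0352
(array([-0.0017, -0.0012, -0.0006]), array([ 0.0019, -0.0006, -0.0033]))
```

View pics/w2c.png

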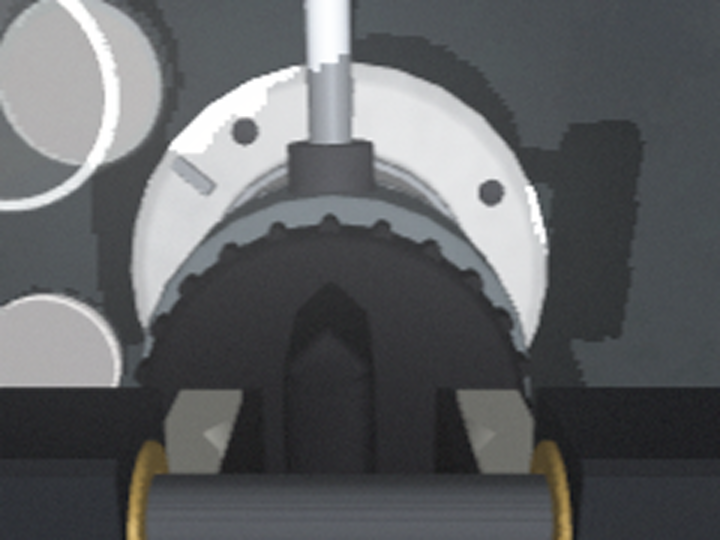

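```bash
python3 -m handwheel '[[-0.001,-0.003,0,0,0,0],[-0.001,-0.003,0,0,0,0],[-0.001,-0.003,0,0,0,0],[-0.001,-0.003,0,0,0,0]]' 0.5
python3 - <<'E'
from h import *
s=crop("wrist",200,100,440,280,3,"w3c.png")
E
```

```text
clock: 4.05
tool_pos: [0.5569, 0.0531, 0.1527]
orientation: [-180.0, 0.0, -85.2]
force: [-0.6, -0.1, 0.5]
opening: 0.0219
```

View pics/w3c.png

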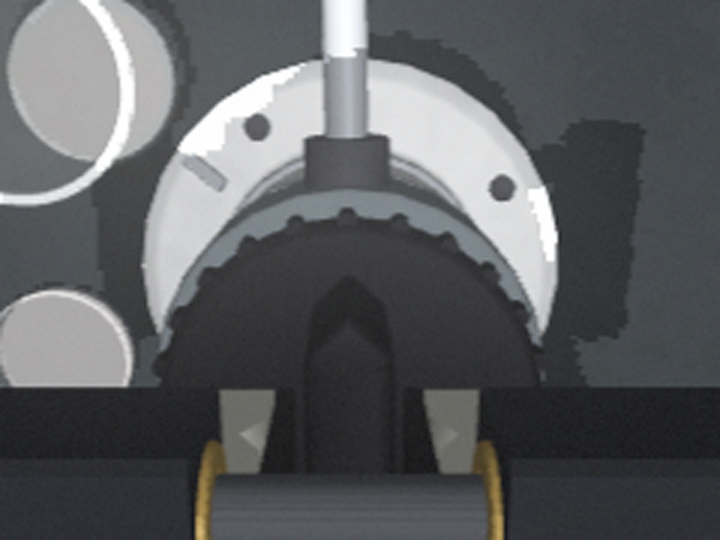

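```bash
python3 -m handwheel '[[0,0,0.003,0,0,0],[0,0,0.006,0,0,0],[0,0,0.008,0,0,0],[0,0,0.01,0,0,0],[0,0,0.012,0,0,0],[0,0,0.012,0,0,0]]' 0.58
python3 -m handwheel '[[0,0,0.0025,0,0,0],[0,0,0.0025,0,0,0]]'
```

```text
clock: 4.85
tool_pos: [0.5569, 0.053, 0.1412]
orientation: [-180.0, -0.0, -85.2]
force: [-4.6, 0.3, 8.8]
opening: 0.0186
clock: 5.1
tool_pos: [0.5569, 0.0531, 0.1389]
orientation: [-180.0, -0.0, -85.2]
force: [-4.5, 0.1, 11.4]
opening: 0.0184
```

```bash
python3 -m handwheel '[[0,0.001,0.0015,0,0,0],[0,0.001,0.0015,0,0,0]]'; python3 -m handwheel '[[0,0,0,0,0,-0.04],[0,0,0,0,0,-0.08],[0,0,0,0,0,-0.12],[0,0,0,0,0,-0.16],[0,0,0,0,0,-0.2]]'
python3 - <<'E'
from h import *
print(ctrl.get_obs()["moment"])
E
```

```text
clock: 5.35
tool_pos: [0.5568, 0.0531, 0.138]
orientation: [-179.9, -0.0, -85.1]
force: [-2.9, -0.2, 11.3]
opening: 0.0182
clock: 5.98
tool_pos: [0.5567, 0.0532, 0.138]
orientation: [-179.9, -0.0, -73.6]
force: [-2.7, 0.1, 11.5]
opening: 0.0184
[ 0.20648017  1.27688755 -0.11587137]
```

```bash
python3 - <<'E'
from h import *
s=crop("scene",230,150,430,300,4,"s4.png")
E
```

```text
(no output)
```

View pics/s4.png

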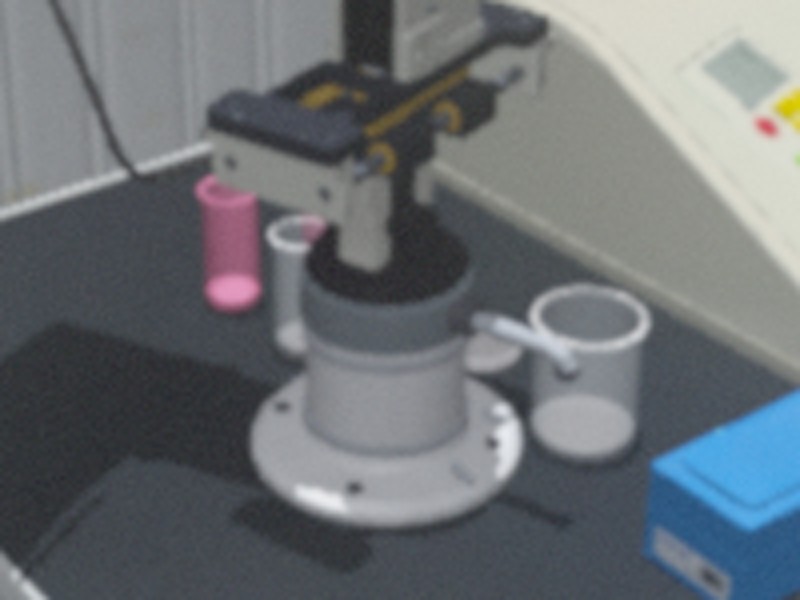

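The knob is pressed (fingers on the skirt) and the spout has turned: its mouth is at crop (570,365), short of the beaker. I'll continue.

```bash
python3 -m handwheel '[[0,0,0,0,0,-0.06],[0,0,0,0,0,-0.12],[0,0,0,0,0,-0.18],[0,0,0,0,0,-0.24],[0,0,0,0,0,-0.3],[0,0,0,0,0,-0.36],[0,0,0,0,0,-0.42],[0,0,0,0,0,-0.46]]'
python3 - <<'E'
from h import *
print(ctrl.get_obs()["moment"])
crop("wrist",200,100,440,280,3,"w5c.png")
crop("top",240,130,400,250,5,"t5.png")
E
```

```text
clock: 7.02
tool_pos: [0.5564, 0.0531, 0.1379]
orientation: [-179.9, -0.1, -47.2]
force: [-3.5, 0.8, 11.2]
opening: 0.0186
[ 0.08514365  1.51863261 -0.09065585]
```

View pics/w5c.png

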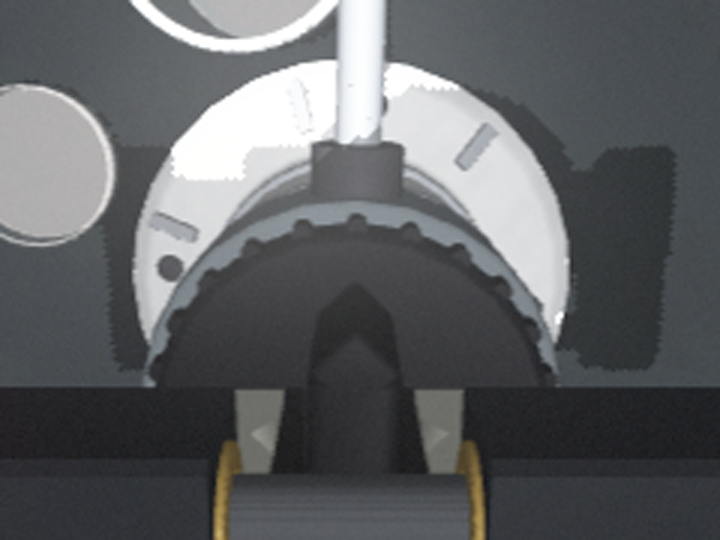

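View pics/t5.png

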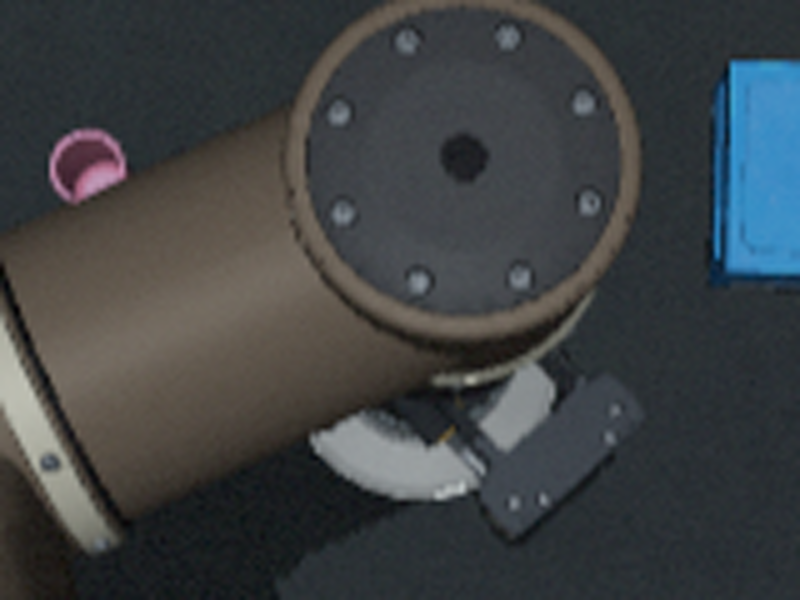

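```bash
python3 -m handwheel '[[0,0.001,-0.001,0,0,0],[0,0.001,-0.003,0,0,0],[0,0.001,-0.0042,0,0,0],[0,0.001,-0.0042,0,0,0]]' 0.6
python3 - <<'E'
from h import *
print(ctrl.get_obs()["moment"])
E
```

```text
clock: 7.62
tool_pos: [0.5554, 0.0525, 0.1407]
orientation: [-180.0, -0.0, -47.4]
force: [-0.1, 0.7, 1.3]
opening: 0.0177
[ 0.50806498 -0.25942931 -0.06373164]
```

```bash
python3 -m handwheel '[[0,0,-0.0005,0,0,-0.015],[0,0,-0.0005,0,0,-0.03],[0,0,-0.0005,0,0,-0.045]]'; python3 -m handwheel '[[0,0,0,0,0,-0.015],[0,0,0,0,0,-0.03],[0,0,0,0,0,-0.045]]'
python3 - <<'E'
from h import *
print(ctrl.get_obs()["moment"])
E
```

```text
clock: 8.0
tool_pos: [0.5558, 0.0526, 0.1411]
orientation: [-179.9, -0.0, -44.7]
force: [5.0, 1.5, -4.0]
opening: 0.0178
clock: 8.38
tool_pos: [0.5561, 0.0527, 0.1412]
orientation: [-179.9, -0.0, -42.2]
force: [6.6, 1.3, -4.0]
opening: 0.0174
[ 0.45095315 -2.07454655 -0.20275309]
```

```bash
python3 -m handwheel '[[0,-0.0006,0,0,0,-0.015],[0,-0.0006,0,0,0,-0.03],[0,-0.0006,0,0,0,-0.045]]'
python3 - <<'E'
from h import *
print(ctrl.get_obs()["moment"])
crop("wrist",200,100,440,280,3,"w6c.png")
E
```

```text
clock: 8.75
tool_pos: [0.556, 0.0527, 0.1413]
orientation: [-180.0, -0.0, -39.6]
force: [4.8, -0.1, -2.6]
opening: 0.0178
[-0.06086075 -1.80114258 -0.24875624]
```

View pics/w6c.png

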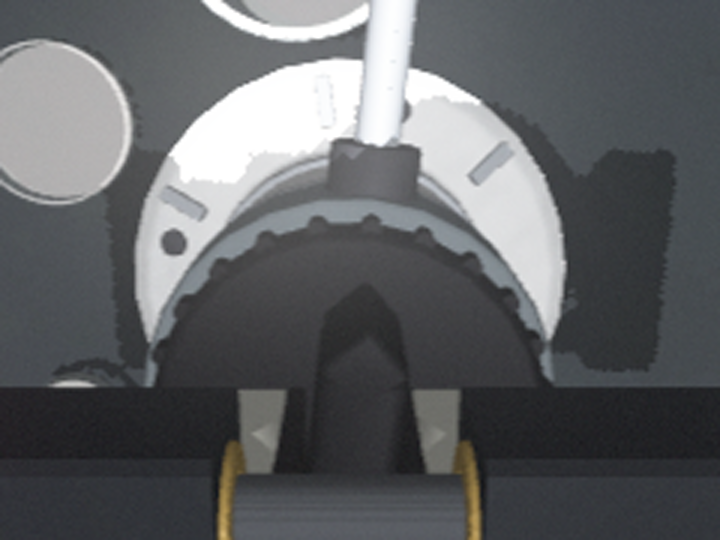

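```bash
python3 -m handwheel '[[0,0.0003,0,0,0,-0.015],[0,0.0003,0,0,0,-0.03],[0,0.0003,0,0,0,-0.045]]'
python3 -c 'from h import *;print(ctrl.get_obs()["moment"])'
python3 -m handwheel '[[0,0,0,0,0,-0.015],[0,0,0,0,0,-0.03]]'
python3 -c 'from h import *;print(ctrl.get_obs()["moment"])'
```

```text
clock: 9.18
tool_pos: [0.556, 0.0527, 0.1413]
orientation: [-179.9, -0.0, -37.0]
force: [5.9, 0.6, -4.3]
opening: 0.0175
[ 0.18692847 -1.93504485 -0.23229264]
clock: 9.43
tool_pos: [0.556, 0.0526, 0.1413]
orientation: [-179.9, -0.0, -35.3]
force: [6.1, 1.1, -2.6]
opening: 0.0181
[ 0.19042748 -1.89093824 -0.30976452]
```

```bash
python3 -m handwheel '[[0,0,0,0,0,-0.015],[0,0,0,0,0,-0.03]]'
python3 -c 'from h import *;print(ctrl.get_obs()["moment"])'
python3 -m handwheel '[[0,0,0,0,0,-0.015],[0,0,0,0,0,-0.03]]'
python3 -c 'from h import *;print(ctrl.get_obs()["moment"]);crop("wrist",200,100,440,280,3,"w7c.png")'
```

```text
clock: 9.68
tool_pos: [0.5559, 0.0526, 0.1413]
orientation: [-180.0, -0.0, -33.6]
force: [5.5, 1.0, -3.3]
opening: 0.0177
[ 0.21553035 -1.87616023 -0.24593363]
clock: 9.93
tool_pos: [0.556, 0.0526, 0.1413]
orientation: [-180.0, -0.0, -31.9]
force: [5.8, -0.0, -2.5]
opening: 0.0177
[ 0.08922381 -1.77970281 -0.2555939 ]
```

View pics/w7c.png

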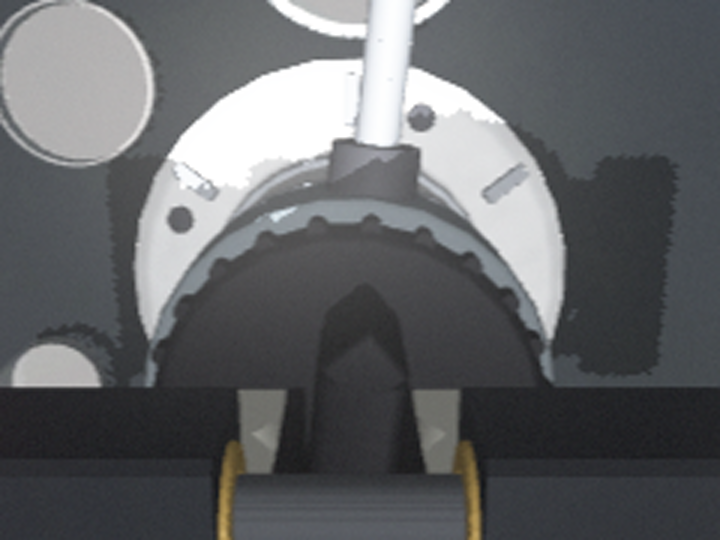

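```bash
python3 -m handwheel '[[0,0,0,0,0,-0.015],[0,0,0,0,0,-0.03]]'
python3 -c 'from h import *;print(ctrl.get_obs()["moment"])'
python3 -m handwheel '[[0,0,0,0,0,-0.015],[0,0,0,0,0,-0.03]]'
python3 -c 'from h import *;print(ctrl.get_obs()["moment"])'
```

```text
clock: 10.22
tool_pos: [0.556, 0.0526, 0.1413]
orientation: [-180.0, -0.0, -30.1]
force: [5.9, 1.2, -3.4]
opening: 0.018
[ 0.0983561  -1.7783783  -0.24742376]
clock: 10.48
tool_pos: [0.556, 0.0526, 0.1414]
orientation: [-180.0, -0.1, -28.4]
force: [4.3, 0.5, -2.4]
opening: 0.0176
[ 0.07012143 -1.62658263 -0.25087405]
```

```bash
python3 -m handwheel '[[0,0,0,0,0,-0.015],[0,0,0,0,0,-0.03]]'
python3 -c 'from h import *;print(ctrl.get_obs()["moment"])'
python3 -m handwheel '[[0,0,0,0,0,-0.015],[0,0,0,0,0,-0.03]]'
python3 -c 'from h import *;print(ctrl.get_obs()["moment"]);crop("wrist",200,100,440,280,3,"w8c.png")'
```

```text
clock: 10.72
tool_pos: [0.5559, 0.0526, 0.1414]
orientation: [-180.0, -0.0, -26.7]
force: [5.2, 0.5, -1.3]
opening: 0.0176
[ 0.08914971 -1.71313844 -0.18689391]
clock: 10.98
tool_pos: [0.5559, 0.0526, 0.1416]
orientation: [-180.0, -0.1, -25.0]
force: [5.3, -0.1, 0.3]
opening: 0.0174
[-0.08294105 -1.63372618 -0.19684323]
```

View pics/w8c.png

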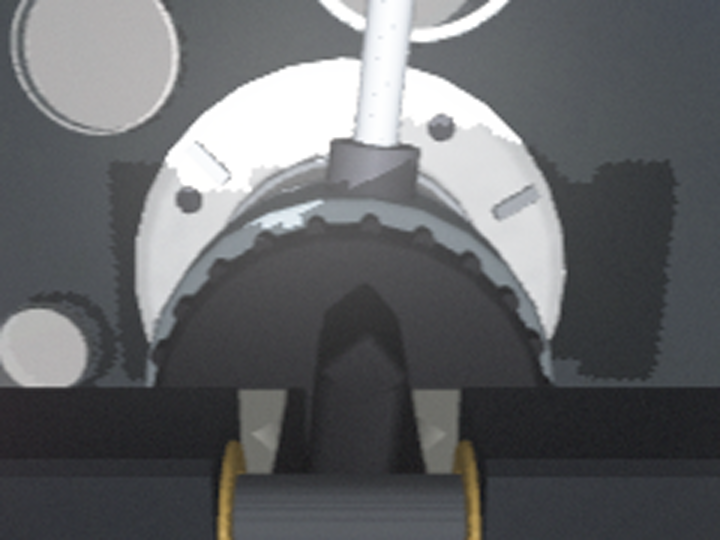

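```bash
python3 -m handwheel '[[0,0,0,0,0,-0.015],[0,0,0,0,0,-0.03]]'
python3 -c 'from h import *;print(ctrl.get_obs()["moment"])'
python3 -m handwheel '[[0,0,0,0,0,-0.015],[0,0,0,0,0,-0.03]]'
python3 -c 'from h import *;print(ctrl.get_obs()["moment"])'
```

```text
clock: 11.28
tool_pos: [0.5559, 0.0526, 0.1422]
orientation: [-180.0, -0.1, -23.2]
force: [2.0, -0.1, 7.7]
opening: 0.0174
[ 0.12545912 -0.61250377  0.02016804]
clock: 11.52
tool_pos: [0.5558, 0.0525, 0.1424]
orientation: [-180.0, -0.1, -21.5]
force: [2.2, -0.6, 7.5]
opening: 0.0175
[ 0.00704576 -0.69711591 -0.08406494]
```

The knob popped up onto the fingertips (force z went from about −3 to +7.7 N) and the turning moment fell to zero. I'll open and rise straight up.

```bash
python3 -m handwheel '[[0,0,0,0,0,0],[0,0,-0.002,0,0,0],[0,0,-0.005,0,0,0],[0,0,-0.01,0,0,0],[0,0,-0.02,0,0,0],[0,0,-0.035,0,0,0],[0,0,-0.055,0,0,0],[0,0,-0.08,0,0,0]]' 0.2
python3 -c 'from h import *
s=ctrl.snapshot("wrist");cv2.imwrite("pics/w9.png",s["img"]);crop("scene",230,150,430,300,4,"s9.png")'
```

```text
clock: 12.52
tool_pos: [0.5551, 0.0525, 0.2225]
orientation: [180.0, 0.0, -21.6]
force: [0.4, 0.5, 0.7]
opening: 0.0348
```

View pics/w9.png

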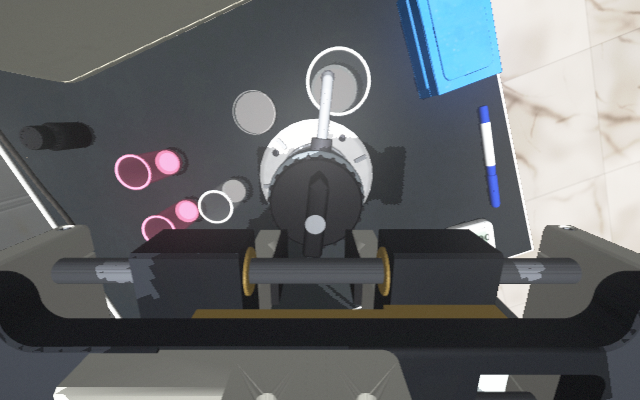

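View pics/s9.png

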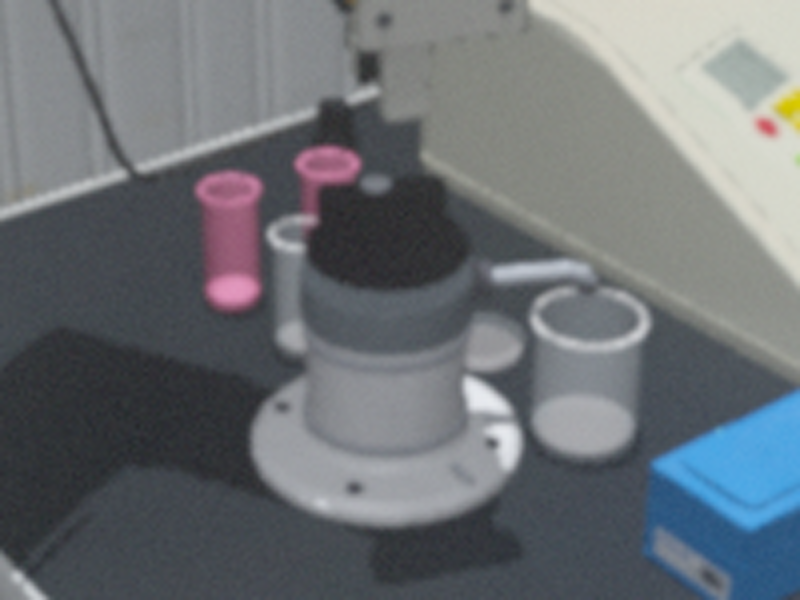

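The spout mouth (wrist px 328,75) lies inside the beaker's rim (338,80). I'll back off further and compare the knob's height with the first picture.

```bash
python3 -m handwheel '[[-0.02,0,-0.02,0,0,0],[-0.05,0,-0.03,0,0,0],[-0.09,0,-0.04,0,0,0],[-0.13,0,-0.05,0,0,0],[-0.15,0,-0.05,0,0,0],[-0.15,0,-0.05,0,0,0]]' -1
python3 -c 'from h import *
a=cv2.imread("pics/scene0.png");b=ctrl.snapshot("scene")["img"];cv2.imwrite("pics/scene1.png",b)
f=lambda i:cv2.resize(i[180:260,285:415],None,fx=3*2,fy=6,interpolation=cv2.INTER_CUBIC)[:, :400*2]
cv2.imwrite("pics/cmp.png",cv2.resize(np.hstack([a[180:260,285:365],b[180:260,285:365]]),None,fx=5,fy=5,interpolation=cv2.INTER_CUBIC))
t=ctrl.snapshot("top")["img"];cv2.imwrite("pics/top1.png",t)
cv2.imwrite("pics/t1c.png",cv2.resize(t[130:250,240:400],None,fx=5,fy=5,interpolation=cv2.INTER_CUBIC))'
```

```text
clock: 13.38
tool_pos: [0.415, 0.1081, 0.2721]
orientation: [-179.9, -0.0, -21.5]
force: [-0.3, -0.0, 0.2]
opening: 0.0861
```

View pics/cmp.png

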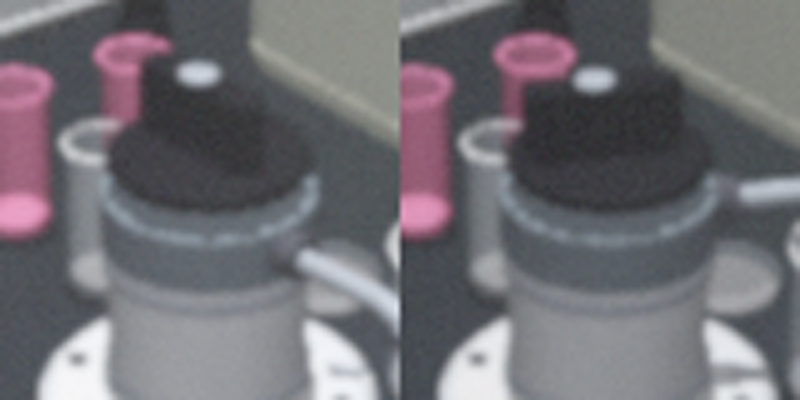

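View pics/t1c.png

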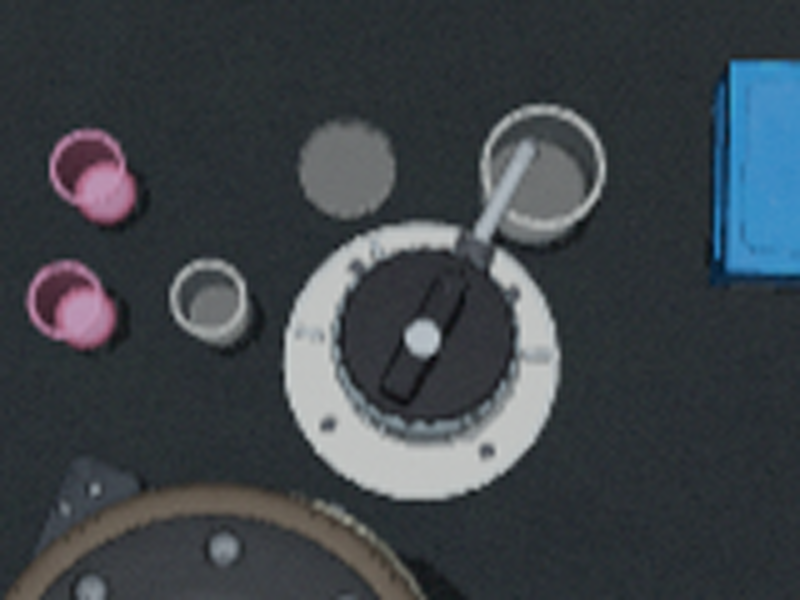

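View pics/scene1.png

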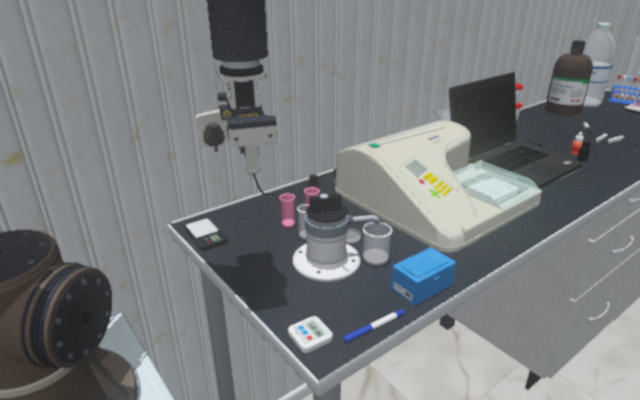

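The skirt edge sits at the same row as before the push (crop row about 208 in both), so the knob is fully out. The spout is over the beaker mouth and the vessels are in the same places.

```bash
python3 -c 'from plant import ctrl;print(ctrl.close_job())'
```

```text
the job is handed in; nothing more can be done
None
```

The spout is now over the mouth of the wide glass beaker, locked in its notch with the knob fully out. I handed the job in at about 13.5 s, with the gripper open and well clear.

- **How it went:** I pressed the knob in about 8 mm and turned the spout most of the way. I then eased the knob back onto the index ring and swept in small steps until it sprang up. At that point the vertical force on the fingers went from about −3 N to +7.7 N, and the turning moment dropped to about zero. One last turn of about 0.03 rad was already typed and ran after it sprang up. The moment stayed at or below 0.1 N m, so it only took up slack.
- **Last checks:** In the scene picture the knob's skirt sits at the same height as before the push. From above, the spout mouth lies inside the beaker's rim but left of its centre. The beaker, jar, dish and blue box are at the same pixels in the top view as at the start. I checked the other bystanders only by eye in the scene picture and saw no change.
- **Disagreements:** Axis position estimates differed by several mm between cameras, partly because the white dot on the knob is off the turning axis. I centred the fingers using the close wrist view and the force readings. The highest force in the readings was about 12 N, at the wrist.

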